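# Zero the gauge, then hold the test spring at the mark

## Robot

A 6-joint arm with a two-finger parallel gripper is mounted at the origin on the work surface. World frame = base frame: x ahead of the robot, y to its left, z up, the work surface at z = 0. Lengths are in m, angles in rad, forces in N, time in s.
With the tool pointing down it reaches from about 0.375 to 0.975 m from the base axis. Payload 3.8 kg.
Tool frame: the origin (TCP) lies at the very end of the fingers, on their centre line; the grasp point (between the pads) lies 19 mm behind it (robot.grip_depth is the z of the grasp point in the tool frame, in m); z points along the fingers, y is the line along which they close (so a half turn about z gives the same grasp; the last joint's range is limited). The gripper opens to 88 mm and grips with 3 to 60 N. Pads are 18 mm wide; open, the fingers measure 123 mm over their backs; the gripper's body (75 mm by 187 mm) begins 45 mm behind the grasp point.
Start: joints at [1.297, 0.264, 1.604, -0, 1.274, -0.037], TCP at [0.158, 0.656, 0.239] pointing down, gripper open.
Joint ranges: [-2.63, 2.63], [-0.94, 2.18], [0.31, 2.57], [-1.31, 4.45], [0, 2.66], [-2.55, 2.55]. Speed limits (rad/s): [2.57, 2.57, 3.14, 3.14, 3.14, 3.14].

## Interface

Orientations are given as a rotation vector (axis times angle).
In Python, from station import robot gives the robot as it stands. The module is installed in compiled form; this text tells all that it offers.
- The arm moves only by the tool move_arm, never from a script. Its arguments are lists of equal length, an entry for each row: "rotation": the turn, a rotation vector about the tool's x, y, z normalised to -1 to 1, where 1 is pi rad, a list of three; "delta_pos": the shift along the tool's x, y, z normalised to -1 to 1, where 1 is 25 cm, a list of three; "hand": the opening, from -1 (shut) to 1 (fully open). A call has 1 to 12 rows; each row is the pose to reach, as a shift and turn from the pose commanded when the call began, along the tool's axes at that moment, turning the shorter way round; what a row does not reach only later rows make up. A row lasts 1/8 s, in which the tool goes at most 62.5 mm and 10.7 degrees, less where a joint would pass 70% of its speed; a pose out of reach is approached as far as the arm can. A call with a number of a shift or a turn outside -1 to 1 is refused whole. A call with a gripper value outside its range is refused whole. The fingers move at their own pace and stop on an object; "squeeze" is the grip in N (left out, the last holds). Time passes only in rows, so rows that repeat a pose let the fingers close. It gives the time, the measured TCP pose, the force, the opening and the grip force at its end, in the units of the state.
- robot.get_state(): the state, without advancing time (a new reading comes with each control period).
- robot.grab_frame(name): name is "scene" or "top" or "wrist"; returns a dict with "image" (420x560x3 uint8, red, green, blue), "range_z" (420x560 float32, m along the optical axis (not along the pixel's ray), 0 where there is no reading), "fx", "fy", "cx", "cy" (pixels), "T" (4x4, takes a point from camera to world coordinates). Camera axes: x right, y down, z forward; pixel columns grow to the right and rows downward; lengths in m; the calibration is good to about 2 mm. A picture is of the moment at which its call begins.
- robot.finish_job(): hands the job in; it is judged then, once.
Trained networks look in the newest picture that a camera, given by its name, has taken for a name from the list of things; names that differ only in an ending like _2 or _b are one class to them, and where a whole thing is asked for, a point or a joint stands for the part that bears it (a point fixed in the world has none). Each returns a list of dicts, best first, with "confidence" (0 to 1); they miss things now and then, are a little off and sometimes report something else, mostly with a low value. They report only what shows in the picture. A call takes as long as a camera call. They do not tell look-alikes from the thing itself.
- robot.silhouettes(camera, query): "region" (420x560 bool, what is visible of it).
- robot.spot_point(camera, query): "point" ([x, y, z] in m, in world coordinates, good to about 4 mm: a listed point, or the origin of a listed thing).
The state is a dict: "t": time; "qpos": joint angles; "qd": joint speeds; "joint_efforts": joint torques, N m; "tool_pos": TCP position; "ee_rot": TCP orientation; "ft_force": force on the tool from outside, world axes, zero at the start; "moment": the same for the moment, N m; "opening": finger opening in m; "gripper_force": force on a finger pad.
Only numpy, scipy, OpenCV 4.12 (cv2) and the standard library are available. Lean on these libraries where they do the work, as an engineer would, in place of code of your own. Each camera call takes 0.05 s, during which the arm holds its last target. There are 200 camera calls.

## Task

Zero the spring tester first: squeeze the trigger of the upright hand grip fully in while the tester's slide is at rest, and let it spring back out. Then pull the tester's sprung slide out by its handle until its pointer stands in front of the steel tab (within the tab's width, and never more than about 2 cm past it), and finish while still holding it there with the gripper, so that the reading can be taken. Leave everything else on the bench where it is.

Things in the scene. Friction and masses are not known exactly. Their poses are not given: they have to be found in the camera images.
- tester: Bench spring tester, fixed: pale base plate (x -150 to +210, y -50 to +50, 18 thick), two grey end blocks (tops at most 70 up), guide rods, aluminium spring barrel at the far end, graduated ledge 30 high along its -y side. Origin on the bench. Its own x runs along the rods towards the barrel; the slide is pulled to its own -x.
- slide (a joint): Travel of the tester's steel carriage (40 long, 85 wide, top 51 up), m: 0 at rest, grows as it is pulled along the tester's own -x, stop at 0.115. A spring pulls it home: about 3.6 N at rest, 0.9 N more per 10 mm (about 12 N at 0.095); let go, it flies home.
- handle_top (a point): Centre of the top face of the black upright flat handle on the middle of the carriage, moving with it: 14 thick (tester's x), 42 wide (tester's y), 76 tall, from 51 to 127 above the bench (this point is at 127). At rest at x = 30, y = 0 in the tester's frame.
- pointer (a point): Tip of the thin dark pointer blade (3 wide) on the carriage's -y side, 50 above the bench; same tester x as the handle's centre, tester y = -69.
- mark: The mark: plain fixed steel tab standing beside the graduated ledge, 12 wide (tester's x), 60 tall, from tester y = -73 outwards to -93. Origin on the bench at mid-width, tester y = -75.5; axes parallel to the tester's. It stands 45 to 95 to the tester's -x of the resting pointer, which passes 4 clear of it.
- handset: Upright grey hand grip of the zeroing switch on a pale base plate 95 x 85 x 14, fixed. The grip is 32 deep (own x), 30 wide (own y), its top 138 above the bench. Origin on the bench below the middle of the grip; the trigger is on its own -x side.
- trigger (a joint): Angle of the grip's sprung steel trigger, rad: 0 at rest (leaning out), 0.24 fully squeezed; springs back when let go. 20 wide, hinged at its lower end 62 above the bench, 21 to the -x side of the grip's axis; free upper end 122 up. Full squeeze takes about 6 N at 105 up.
- trigger_pad (a point): Middle of the trigger's outer face, 107 above the bench; at rest 36 on the -x side of the grip's axis, about 26 when fully squeezed. So grip and trigger together measure 52 at rest and 42 squeezed, at this height.
- specimen: flat steel tensile test strip 110 x 20 x 5, wide ends, lying on the bench. Bystander; sizes in mm, origin at the centre of its underside.
- weight: brass calibration weight with a knob, 34 across, 50 tall. Bystander; sizes in mm, origin at the centre of its underside.
- oil: small amber bottle with black cap, 40 across, 100 tall. Bystander; sizes in mm, origin at the centre of its underside.
- screwdriver: screwdriver, 180 long, lying down. Bystander; sizes in mm, origin under it.
- wrench: steel wrench, 160 long, lying down. Bystander; sizes in mm, origin under it.
- cup: white ceramic mug, 76 across, 90 tall. Bystander; sizes in mm, origin at the centre of its underside.
- tray: white open plastic tray, 70 x 90 x 22, lying beyond the hand grip. Bystander; sizes in mm, origin at the centre of its underside.
Not all that is in view belongs to the job. Leave any orange or red look-alike of the handset alone.

How it is judged:
By the outcome, as a careful person would: the job done as asked, in the order asked, and still so for the second after the job is handed in, while the arm keeps its last pose, push and grip.
It also fails if it takes over 51 s, if anything falls off the work surface, if the arm or the gripper's body presses on something with over 40 N, if the wrist force passes 120 N, or if a joint passes its speed limit or range.

## Working session

There is one attempt and no reset: what is moved stays moved. The work goes in short steps, Python scripts to look and compute and a tool call to move; the robot and the scene stay as the last step left them, time stands still between calls to the robot, and variables do not carry over. Pictures are saved under pics/ and viewed, at most 10 in all, crops included, and the job is handed in when it is done.

Besides the shell and the picture viewer there is one more tool, called after "Emit:" by a JSON object that holds its "op" and its "data". move_arm: Moves the arm, as the interface text tells. Its arguments: {"type":"object","properties":{"rotation":{"type":"array","items":{"type":"array","items":{"type":"number"}}},"delta_pos":{"type":"array","items":{"type":"array","items":{"type":"number"}}},"hand":{"type":"array","items":{"type":"number"}},"squeeze":{"type":"number"}},"required":["rotation","delta_pos","hand"]}

```bash
mkdir -p pics
cat > h.py <<'E'
from station import robot
import numpy as np, cv2
from scipy.spatial.transform import Rotation as R
def save(f,n): cv2.imwrite('pics/'+n,cv2.cvtColor(f['image'],cv2.COLOR_RGB2BGR))
def px(f,p):
    c=np.linalg.inv(f['T'])@np.r_[p,1]; return np.round([f['fx']*c[0]/c[2]+f['cx'],f['fy']*c[1]/c[2]+f['cy']]).astype(int)
def cloud(f):
    z=f['range_z'];v,u=np.mgrid[:420,:560]
    P=np.stack([(u-f['cx'])*z/f['fx'],(v-f['cy'])*z/f['fy'],z],-1)
    W=P@f['T'][:3,:3].T+f['T'][:3,3]; W[z==0]=np.nan; return W
E
python3 - <<'E'
from h import *
s=robot.get_state();print(s['tool_pos'],s['ee_rot'],s['t'],s['opening'],robot.grip_depth)
fs={}
for c in('scene','top'):
    f=robot.grab_frame(c);fs[c]=f;save(f,c+'0.png')
    for q in('tester','handle_top','pointer','mark','handset','trigger_pad','tray','oil','cup','weight','specimen','screwdriver','wrench'):
        for d in robot.spot_point(c,q)[:3]:
            print(c,q,round(d['confidence'],2),np.round(d['point'],3),px(f,d['point']))
cv2.imwrite('pics/both0.png',cv2.resize(cv2.cvtColor(np.hstack([fs['scene']['image'],fs['top']['image']]),cv2.COLOR_RGB2BGR),(800,300)))
E
```

```text
[0.15817271 0.65551766 0.23742947] [-0.37105215 -3.1192949   0.00326036] 0.0 0.08799858518496383 -0.0187
scene tester 0.56 [0.6   0.239 0.002] [364 265]
scene handle_top 0.77 [0.626 0.24  0.128] [367 233]
scene handle_top 0.45 [ 0.554 -0.238  0.105] [223 188]
scene pointer 0.66 [0.614 0.169 0.05 ] [339 247]
scene mark 0.55 [0.527 0.179 0.   ] [351 245]
scene handset 0.97 [ 0.436 -0.278 -0.001] [235 197]
scene handset 0.73 [ 0.415 -0.453  0.001] [198 183]
scene handset 0.66 [ 0.591 -0.39  -0.002] [182 211]
scene trigger_pad 0.55 [ 0.373 -0.463  0.103] [199 154]
scene trigger_pad 0.54 [ 0.401 -0.274  0.108] [239 165]
scene trigger_pad 0.41 [ 0.441 -0.112  0.107] [275 180]
scene tray 0.73 [ 0.695 -0.241 -0.003] [199 240]
scene oil 0.59 [ 0.734 -0.022 -0.001] [257 268]
scene cup 0.65 [ 0.627  0.497 -0.001] [465 303]
scene weight 0.49 [ 0.631 -0.01  -0.   ] [278 248]
scene screwdriver 0.55 [ 0.589 -0.525 -0.   ] [151 201]
scene wrench 0.64 [0.406 0.503 0.001] [473 251]
top tester 0.85 [0.596 0.24  0.002] [209 215]
top handle_top 0.58 [0.629 0.234 0.126] [204 200]
top pointer 0.97 [0.611 0
[... 213 characters left out ...]
213]
top trigger_pad 0.59 [ 0.556 -0.372  0.104] [402 220]
top trigger_pad 0.58 [ 0.441 -0.115  0.106] [320 260]
top trigger_pad 0.56 [ 0.401 -0.272  0.107] [372 272]
top tray 0.91 [ 0.694 -0.25  -0.001] [357 182]
top oil 0.48 [ 0.731 -0.027  0.001] [289 172]
top cup 0.71 [0.625 0.495 0.003] [132 208]
top cup 0.4 [ 0.443 -0.012 -0.001] [286 260]
top weight 0.65 [ 0.63  -0.003  0.   ] [282 203]
top specimen 0.72 [0.402 0.504 0.   ] [128 276]
top specimen 0.65 [0.532 0.175 0.   ] [229 234]
top specimen 0.44 [ 0.442 -0.01   0.001] [286 260]
top screwdriver 0.83 [ 0.584 -0.527  0.003] [442 213]
top screwdriver 0.57 [ 0.695 -0.249 -0.002] [356 182]
top wrench 0.83 [ 0.402  0.505 -0.   ] [128 276]
```

View pics/scene0.png

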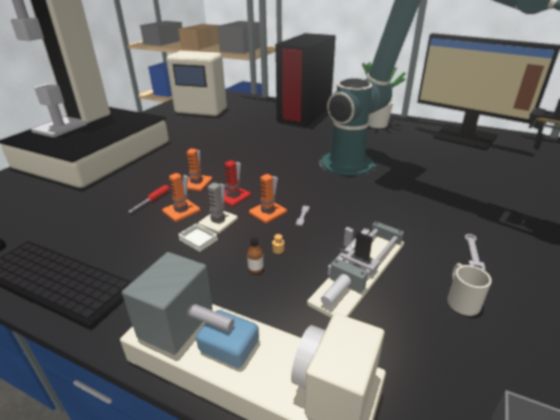

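View pics/top0.png

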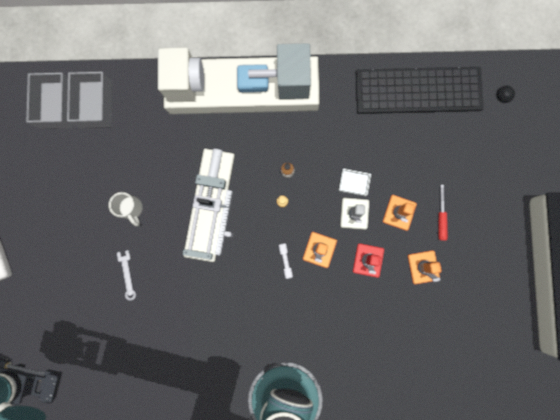

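Candidates for the handset in the top image are orange at (320,250), (400,212) and (425,267), red at (369,262), and the grey one on a pale base at (356,213), which is at (215,205) in the scene image. I choose the grey one, at about (0.592, -0.243). Next I'll crop in on it and work out the transit moves.

```bash
cat >> h.py <<'E'
def plan(pos,yaw,s=None):
    """tool-down target, tool y at yaw (deg, mod 180); prints delta in normalised units"""
    s=s or robot.get_state(); R0=R.from_rotvec(s['ee_rot']); p0=np.array(s['tool_pos'])
    best=None
    for y in(yaw,yaw+180):
        a=np.radians(y); Y=np.array([np.cos(a),np.sin(a),0]);Z=np.array([0,0,-1.]);X=np.cross(Y,Z)
        r=(R0.inv()*R.from_matrix(np.c_[X,Y,Z])).as_rotvec()/np.pi
        if best is None or np.linalg.norm(r)<np.linalg.norm(best): best=r
    d=R0.inv().apply(np.array(pos)-p0)/.25
    print('rot',np.round(best,4),'pos',np.round(d,4)); return best,d
E
python3 - <<'E'
from h import *
s=robot.get_state()
w=robot.grab_frame('wrist'); r0=R.from_rotvec(s['ee_rot'])
print('cam in tool',np.round(r0.inv().apply(w['T'][:3,3]-s['tool_pos']),3),'cam z',np.round(r0.inv().apply(w['T'][:3,2]),2),w['fx'])
f=robot.grab_frame('scene'); g=robot.grab_frame('top')
a=cv2.resize(f['image'][165:255,160:260],(400,360),interpolation=cv2.INTER_CUBIC)
b=cv2.resize(g['image'][165:255,310:410],(400,360),interpolation=cv2.INTER_CUBIC)
cv2.imwrite('pics/crop.png',cv2.cvtColor(np.hstack([a,b]),cv2.COLOR_RGB2BGR))
for q in ('handset','trigger_pad','tester'):
  for c in('scene','top'):
    for d in robot.spot_point(c,q): print(c,q,round(d['confidence'],2),np.round(d['point'],3))
plan((.36,.47,.24),50);
E
```

```text
cam in tool [ 0.079 -0.001 -0.146] cam z [-0.31  0.    0.95] 368.6952056687893
scene handset 0.89 [ 0.591 -0.39   0.002]
scene handset 0.73 [ 0.44  -0.278 -0.001]
scene handset 0.73 [ 0.414 -0.455  0.001]
scene handset 0.66 [ 0.473 -0.123 -0.001]
scene handset 0.58 [ 0.586 -0.242  0.   ]
top handset 0.97 [ 0.415 -0.457  0.002]
top handset 0.84 [ 0.592 -0.388  0.002]
top handset 0.8 [ 0.475 -0.12  -0.005]
top handset 0.76 [ 0.59  -0.243  0.003]
top handset 0.7 [ 0.434 -0.276 -0.   ]
scene trigger_pad 0.54 [ 0.548 -0.238  0.104]
scene trigger_pad 0.48 [ 0.372 -0.463  0.105]
scene trigger_pad 0.46 [ 0.402 -0.274  0.106]
scene trigger_pad 0.46 [ 0.438 -0.108  0.108]
scene trigger_pad 0.44 [ 0.552 -0.375  0.106]
top trigger_pad 0.49 [ 0.439 -0.114  0.111]
top trigger_pad 0.47 [ 0.373 -0.461  0.106]
top trigger_pad 0.41 [ 0.556 -0.372  0.104]
top trigger_pad 0.41 [ 0.4   -0.274  0.11 ]
top trigger_pad 0.36 [ 0.553 -0.235  0.106]
scene tester 0.6 [0.598 0.239 0.002]
rot [-0.     -0.      0.1468] pos [-0.9589 -0.5346 -0.0052]
```

View pics/crop.png

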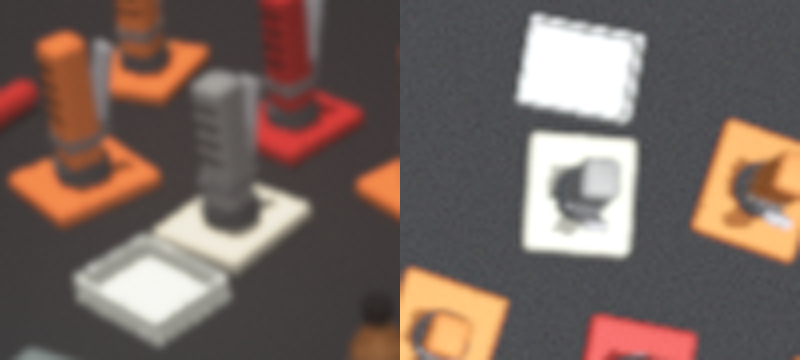

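The crop confirms it: a grey grip on a pale plate, in the right panel at about (590,190), with its trigger on the robot's side (world -x) and the tray beyond.

Emit:
{"op": "move_arm", "data": {"rotation": [[0,0,0.147],[0,0,0.147],[0,0,0.147],[0,0,0.147],[0,0,0.147]], "delta_pos": [[-0.96,-0.535,-0.1],[-0.96,-0.535,-0.1],[-0.96,-0.535,-0.1],[-0.96,-0.535,-0.1],[-0.96,-0.535,-0.1]], "hand": [1,1,1,1,1]}}

```text
t: 2.48
tool_pos: [0.3626, 0.4676, 0.2645]
ee_rot: [1.079, 2.949, 0.001]
ft_force: [-0.4, 0.4, -0.4]
opening: 0.0884
gripper_force: 0.0
```

Run:
```python
from h import *
s=robot.get_state();print(s['t'],s['tool_pos'],s['qpos'],s['ft_force'])
plan((.5,.25,.26),22)
```

```text
2.475 [0.36261762 0.46764841 0.26446265] [ 8.69559872e-01  9.16726445e-02  1.75746104e+00 -7.54565972e-04
  1.29141026e+00  4.74155344e-04] [-0.36027576  0.35069546 -0.44333127]
rot [4.000e-04 1.000e-04 1.545e-01] pos [-0.9816 -0.3104  0.0182]
```

Emit:
{"op": "move_arm", "data": {"rotation": [[0,0,0.154],[0,0,0.154],[0,0,0.154],[0,0,0.154],[0,0,0.154]], "delta_pos": [[-0.98,-0.31,0.02],[-0.98,-0.31,0.02],[-0.98,-0.31,0.02],[-0.98,-0.31,0.02],[-0.98,-0.31,0.02]], "hand": [1,1,1,1,1]}}

```text
t: 3.1
tool_pos: [0.4997, 0.2497, 0.2588]
ee_rot: [1.757, 2.603, -0.0]
ft_force: [0.5, 1.1, -0.0]
opening: 0.0882
gripper_force: 0.0
```

Run:
```python
from h import *
f=robot.grab_frame('wrist');save(f,'w1.png')
for q in('tester','handle_top','pointer','mark'):
    for d in robot.spot_point('wrist',q)[:2]: print(q,round(d['confidence'],2),np.round(d['point'],4),px(f,d['point']))
s=robot.get_state();print(s['t'],s['tool_pos'],s['ft_force'])
plan((.54,.01,.26),0)
```

```text
tester 0.76 [ 6.002e-01  2.385e-01 -4.000e-04] [343 208]
handle_top 0.6 [0.6331 0.2339 0.1287] [407 274]
handle_top 0.29 [ 0.7331 -0.0295  0.001 ] [346 412]
pointer 0.95 [0.615  0.1664 0.0538] [336 288]
mark 0.75 [ 0.5309  0.1782 -0.0051] [267 231]
3.35 [0.49734984 0.2541813  0.25875318] [0.52649322 0.04551572 0.22451441]
rot [-0.     -0.0002  0.1241] pos [-0.9683 -0.2134 -0.0055]
```

View pics/w1.png

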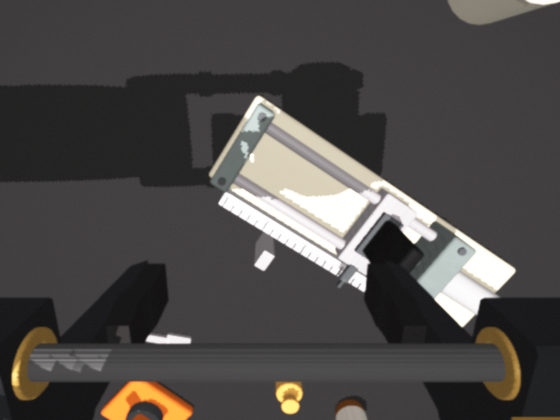

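The wrist view shows the tester: black handle at (392,248), pointer tip at about (342,283), and tab at (264,258). I'll measure these when I come back. On to the handset.

Emit:
{"op": "move_arm", "data": {"rotation": [[0,0,0.124],[0,0,0.124],[0,0,0.124],[0,0,0.124],[0,0,0.124]], "delta_pos": [[-0.97,-0.21,0],[-0.97,-0.21,0],[-0.97,-0.21,0],[-0.97,-0.21,0],[-0.97,-0.21,0]], "hand": [1,1,1,1,1]}}

```text
t: 3.98
tool_pos: [0.5417, 0.0066, 0.2588]
ee_rot: [2.226, 2.216, -0.0]
ft_force: [0.2, 0.4, -0.1]
opening: 0.088
gripper_force: 0.0
```

Run:
```python
from h import *
s=robot.get_state();print(s['t'],s['tool_pos'],s['ft_force'])
plan((.57,-.225,.26),-3)
```

```text
3.975 [0.54168206 0.00661474 0.2588269 ] [ 0.22726646  0.36523599 -0.12689877]
rot [0.0001 0.0002 0.0153] pos [-0.926   0.1172 -0.004 ]
```

Emit:
{"op": "move_arm", "data": {"rotation": [[0,0,0.015],[0,0,0.015],[0,0,0.015],[0,0,0.015],[0,0,0.015]], "delta_pos": [[-0.926,0.117,0],[-0.926,0.117,0],[-0.926,0.117,0],[-0.926,0.117,0],[-0.926,0.117,0]], "hand": [1,1,1,1,1]}}

```text
t: 4.6
tool_pos: [0.5711, -0.2233, 0.2584]
ee_rot: [-2.275, -2.166, -0.0]
ft_force: [0.2, 0.6, 0.2]
opening: 0.088
gripper_force: 0.0
```

Run:
```python
from h import *
f=robot.grab_frame('wrist');save(f,'w2.png')
for q in('handset','trigger_pad','tray'):
    for d in robot.spot_point('wrist',q)[:3]: print(q,round(d['confidence'],2),np.round(d['point'],4),px(f,d['point']))
W=cloud(f); s=robot.get_state();print(s['t'],s['tool_pos'])
I=f['image'].astype(int); sat=I.max(-1)-I.min(-1)
near=(np.hypot(W[...,0]-.59,W[...,1]+.243)<.075)&(sat<60)
for lo,hi,n in((.008,.02,'plate'),(.13,.145,'griptop'),(.11,.128,'trigtop'),(.095,.11,'mid')):
    m=near&(W[...,2]>lo)&(W[...,2]<hi); P=W[m]
    if len(P)<10: print(n,len(P)); continue
    print(n,len(P),P.min(0).round(4),P.max(0).round(4),cv2.minAreaRect((P[:,:2]*1000).astype(np.float32)))
```

```text
handset 0.97 [ 0.5867 -0.387   0.0041] [284 299]
handset 0.87 [ 0.4733 -0.1193  0.0013] [165  72]
handset 0.76 [ 0.4128 -0.4607 -0.0026] [154 351]
trigger_pad 0.81 [ 0.5528 -0.3788  0.1064] [254 349]
trigger_pad 0.69 [ 0.4443 -0.1075  0.1107] [84 49]
trigger_pad 0.66 [ 0.553  -0.2376  0.1052] [245 209]
tray 0.86 [ 0.69   -0.2495  0.0007] [372 186]
4.8 [ 0.57057604 -0.22038318  0.25862561]
plate 3843 [ 0.54   -0.2878  0.0081] [ 0.6629 -0.1949  0.0199] ((601.9324951171875, -242.27182006835938), (84.89100646972656, 118.51306915283203), 83.9330825805664)
griptop 1428 [ 0.5739 -0.2565  0.1302] [ 0.6065 -0.2254  0.1396] ((590.3260498046875, -241.15992736816406), (30.138166427612305, 31.999649047851562), 83.60814666748047)
trigtop 580 [ 0.5503 -0.2475  0.11  ] [ 0.6085 -0.2253  0.128 ] ((579.065673828125, -235.47853088378906), (59.09453201293945, 19.92940902709961), 4.30105447769165)
mid 310 [ 0.5551 -0.2474  0.0951] [ 0.6077 -0.2252  0.11  ] ((581.7376708984375, -231.17193603515625), (49.54352569580078, 20.51345443725586), 16.280683517456055)
```

View pics/w2.png

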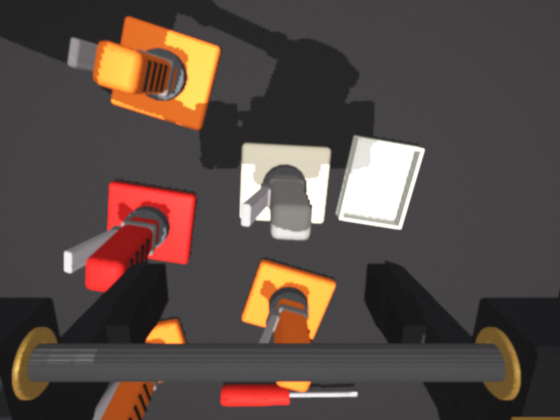

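The grey grip is at (290,205) and its trigger at (257,207). Measured: grip axis (0.590, -0.241), yaw -6.2°. The trigger pad falls where the given sizes say it should. I'll centre the fingers 5 mm to the trigger side.

Run:
```python
from h import *
plan((.585,-.2405,.2),-6.2); plan((.585,-.2405,.087),-6.2)
```

```text
rot [-0.0001 -0.0003  0.0199] pos [-0.078   0.0614  0.2344]
rot [-0.0001 -0.0003  0.0199] pos [-0.0784  0.0615  0.6864]
```

Emit:
{"op": "move_arm", "data": {"rotation": [[0,0,0.02],[0,0,0.02],[0,0,0.02],[0,0,0.02]], "delta_pos": [[-0.078,0.061,0.1],[-0.078,0.061,0.234],[-0.078,0.061,0.234],[-0.078,0.061,0.234]], "hand": [1,1,1,1]}}

```text
t: 5.3
tool_pos: [0.5851, -0.242, 0.2014]
ee_rot: [2.339, 2.096, 0.001]
ft_force: [0.6, 0.2, -0.2]
opening: 0.0881
gripper_force: 0.0
```

Run:
```python
from h import *
s=robot.get_state();print(s['t'],s['tool_pos'])
plan((.585,-.2405,.2),-6.2); plan((.585,-.2405,.087),-6.2)
```

```text
5.3 [ 0.58511785 -0.24199078  0.20135391]
rot [ 0.0003  0.     -0.0004] pos [ 0.0059 -0.0011  0.0054]
rot [ 0.0003  0.     -0.0004] pos [ 0.0059 -0.0016  0.4574]
```

Aligned. Descend, then close.

Emit:
{"op": "move_arm", "data": {"rotation": [[0,0,0],[0,0,0],[0,0,0],[0,0,0],[0,0,0]], "delta_pos": [[0,0,0.15],[0,0,0.3],[0,0,0.4],[0,0,0.457],[0,0,0.457]], "hand": [1,1,1,1,1], "squeeze": 20}}

```text
t: 5.92
tool_pos: [0.5847, -0.2429, 0.0863]
ee_rot: [-2.341, -2.095, -0.0]
ft_force: [-0.6, 0.2, 0.4]
opening: 0.0879
gripper_force: 0.0
```

Emit:
{"op": "move_arm", "data": {"rotation": [[0,0,0],[0,0,0],[0,0,0],[0,0,0],[0,0,0],[0,0,0]], "delta_pos": [[0,0,0],[0,0,0],[0,0,0],[0,0,0],[0,0,0],[0,0,0]], "hand": [-1,-1,-1,-1,-1,-1], "squeeze": 20}}

```text
t: 6.68
tool_pos: [0.585, -0.2434, 0.0864]
ee_rot: [2.34, 2.094, 0.001]
ft_force: [-1.3, -0.6, 4.2]
opening: 0.041
gripper_force: 20.0
```

Opening is 41 mm at 20 N, against 42 mm when fully squeezed. I'll confirm with a little more squeeze, then release.

Emit:
{"op": "move_arm", "data": {"rotation": [[0,0,0],[0,0,0],[0,0,0]], "delta_pos": [[0,0,0],[0,0,0],[0,0,0]], "hand": [-1,-1,-1], "squeeze": 30}}

```text
t: 7.05
tool_pos: [0.5851, -0.2434, 0.0864]
ee_rot: [2.34, 2.094, 0.001]
ft_force: [1.1, 0.0, 5.5]
opening: 0.0409
gripper_force: 30.0
```

Emit:
{"op": "move_arm", "data": {"rotation": [[0,0,0],[0,0,0],[0,0,0],[0,0,0],[0,0,0]], "delta_pos": [[0,0,0],[0,0,0],[0,0,0],[0,0,0],[0,0,0]], "hand": [1,1,1,1,1]}}

```text
t: 7.68
tool_pos: [0.5852, -0.2432, 0.0862]
ee_rot: [2.341, 2.094, 0.001]
ft_force: [0.2, 0.1, 0.6]
opening: 0.0875
gripper_force: 0.0
```

Emit:
{"op": "move_arm", "data": {"rotation": [[0,0,0],[0,0,0],[0,0,0],[0,0,0],[0,0,0]], "delta_pos": [[0,0,-0.2],[0,0,-0.4],[0,0,-0.7],[0,0,-0.7],[0,0,-0.7]], "hand": [1,1,1,1,1]}}

```text
t: 8.3
tool_pos: [0.5853, -0.2433, 0.2623]
ee_rot: [2.339, 2.093, 0.002]
ft_force: [-0.6, 0.6, -0.4]
opening: 0.088
gripper_force: 0.0
```

Run:
```python
from h import *
f=robot.grab_frame('wrist');save(f,'w3.png')
for d in robot.spot_point('wrist','trigger_pad')[:4]: print(round(d['confidence'],2),np.round(d['point'],4))
W=cloud(f); I=f['image'].astype(int); sat=I.max(-1)-I.min(-1)
m=(np.hypot(W[...,0]-.59,W[...,1]+.243)<.06)&(sat<60)&(W[...,2]>.11)&(W[...,2]<.128);P=W[m];print(len(P),P.min(0) if len(P) else 0)
s=robot.get_state();print(s['t'],s['tool_pos'])
plan((.56,.01,.26),0)
```

```text
0.94 [ 0.551  -0.2366  0.1061]
0.89 [ 0.552  -0.3774  0.1071]
0.62 [ 0.4415 -0.1057  0.1106]
0.61 [ 0.3985 -0.2752  0.1066]
533 [ 0.55025808 -0.25332481  0.11003438]
8.4 [ 0.58356968 -0.24263095  0.2586809 ]
rot [-0.001  -0.0004 -0.0354] pos [ 0.9938 -0.2058 -0.0035]
```

The trigger has sprung back (0.551, the same as before). Back to the tester.

Emit:
{"op": "move_arm", "data": {"rotation": [[0,0,-0.036],[0,0,-0.036],[0,0,-0.036],[0,0,-0.036],[0,0,-0.036]], "delta_pos": [[0.994,-0.206,0],[0.994,-0.206,0],[0.994,-0.206,0],[0.994,-0.206,0],[0.994,-0.206,0]], "hand": [1,1,1,1,1]}}

```text
t: 9.02
tool_pos: [0.5588, 0.0133, 0.2579]
ee_rot: [-2.21, -2.226, 0.005]
ft_force: [0.5, -0.8, 0.3]
opening: 0.088
gripper_force: 0.0
```

Emit:
{"op": "move_arm", "data": {"rotation": [[0,0,0],[0,0,0],[0,0,0],[0,0,0],[0,0,0]], "delta_pos": [[0.68,0.1,-0.08],[0.68,0.1,-0.08],[0.68,0.1,-0.08],[0.68,0.1,-0.08],[0.68,0.1,-0.08]], "hand": [1,1,1,1,1]}}

```text
t: 9.65
tool_pos: [0.5852, 0.1782, 0.2789]
ee_rot: [-2.219, -2.223, 0.005]
ft_force: [-0.2, 0.2, -0.0]
opening: 0.0883
gripper_force: 0.0
```

```bash
cat > meas.py <<'E'
from h import *
import sys
f=robot.grab_frame('wrist');save(f,sys.argv[1])
s=robot.get_state();print(s['t'],s['tool_pos'],R.from_rotvec(s['ee_rot']).as_matrix()[:,1].round(3))
for q in('tester','handle_top','pointer','mark'):
    for d in robot.spot_point('wrist',q)[:2]: print(q,round(d['confidence'],2),np.round(d['point'],4),px(f,d['point']))
W=cloud(f)
near=np.hypot(W[...,0]-.6,W[...,1]-.24)<.25
def rect(m,n):
    P=W[m]
    if len(P)<10: print(n,len(P)); return
    print(n,len(P),P.mean(0).round(4),cv2.minAreaRect((P[:,:2]*1000).astype(np.float32)))
rect(near&(W[...,2]>.118)&(W[...,2]<.136)&(np.hypot(W[...,0]-.63,W[...,1]-.234)<.1)&(W[...,1]<.28),'handle')
rect(near&(W[...,2]>.012)&(W[...,2]<.022)&(W[...,1]>.15),'plate')
rect((np.hypot(W[...,0]-.53,W[...,1]-.17)<.035)&(W[...,2]>.053)&(W[...,2]<.066),'marktop')
E
python3 meas.py w4.png
```

```text
9.7 [0.58517006 0.17782379 0.2792398 ] [ 1.     0.001 -0.003]
tester 0.82 [ 0.5987  0.2401 -0.0031] [278 108]
tester 0.73 [ 0.6304 -0.0069  0.0043] [300 305]
handle_top 0.65 [0.6279 0.2316 0.1278] [320 127]
handle_top 0.47 [ 4.422e-01 -1.110e-02  2.000e-04] [157 306]
pointer 0.66 [0.6141 0.1654 0.053 ] [294 186]
pointer 0.52 [ 0.633  -0.0042  0.0047] [302 303]
mark 0.91 [ 5.342e-01  1.808e-01 -5.000e-04] [222 161]
handle 981 [0.6291 0.2357 0.1259] ((629.682373046875, 234.98587036132812), (41.9600944519043, 14.222807884216309), 79.01569366455078)
plate 15860 [0.617  0.24   0.0174] ((626.2880859375, 214.38790893554688), (142.1421356201172, 357.0836181640625), 79.07975006103516)
marktop 251 [0.5303 0.1708 0.0591] ((530.0341796875, 170.2050323486328), (20.608173370361328, 12.05202865600586), 79.2190170288086)
```

View pics/w4.png

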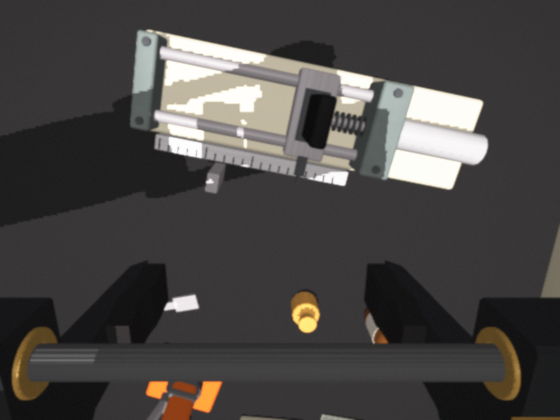

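The black handle is at (319,118), the pointer at (300,167) and the tab at (216,177). Tester yaw is -10.95°, handle centre (0.6297, 0.2350) and tab centre (0.5300, 0.1702), so the slide must travel 85.6 mm. The lateral offset is -82.5 mm against an expected -83.

Run:
```python
from h import *
plan((.6297,.235,.2),-10.95)
```

```text
rot [-0.0002  0.0001  0.0608] pos [0.2277 0.1768 0.3222]
```

Emit:
{"op": "move_arm", "data": {"rotation": [[0,0,0.061],[0,0,0.061],[0,0,0.061],[0,0,0.061],[0,0,0.061]], "delta_pos": [[0.228,0.177,0.15],[0.228,0.177,0.322],[0.228,0.177,0.322],[0.228,0.177,0.322],[0.228,0.177,0.322]], "hand": [1,1,1,1,1]}}

```text
t: 10.52
tool_pos: [0.631, 0.2363, 0.2037]
ee_rot: [2.421, 1.999, 0.006]
ft_force: [0.2, 0.5, 0.2]
opening: 0.0883
gripper_force: 0.0
```

Run:
```python
from h import *
s=robot.get_state();print(s['t'],s['tool_pos'])
plan((.6297,.235,.081),-10.95)
```

```text
10.525 [0.63095546 0.23628526 0.20365347]
rot [ 0.0012 -0.0006  0.0002] pos [-0.007  -0.0059  0.4906]
```

Emit:
{"op": "move_arm", "data": {"rotation": [[0,0,0],[0,0,0],[0,0,0],[0,0,0],[0,0,0]], "delta_pos": [[-0.007,-0.006,0.15],[-0.007,-0.006,0.3],[-0.007,-0.006,0.42],[-0.007,-0.006,0.485],[-0.007,-0.006,0.485]], "hand": [1,1,1,1,1]}}

```text
t: 11.15
tool_pos: [0.6278, 0.2349, 0.0794]
ee_rot: [-2.422, -2.001, 0.001]
ft_force: [-0.9, -0.0, -1.1]
opening: 0.0882
gripper_force: 0.0
```

Emit:
{"op": "move_arm", "data": {"rotation": [[0,0,0],[0,0,0],[0,0,0],[0,0,0],[0,0,0],[0,0,0],[0,0,0],[0,0,0]], "delta_pos": [[0,0,0],[0,0,0],[0,0,0],[0,0,0],[0,0,0],[0,0,0],[0,0,0],[0,0,0]], "hand": [-1,-1,-1,-1,-1,-1,-1,-1], "squeeze": 45}}

```text
t: 12.15
tool_pos: [0.6286, 0.2351, 0.0792]
ee_rot: [2.421, 2.001, 0.002]
ft_force: [3.0, -1.2, -2.5]
opening: 0.0134
gripper_force: 45.0
```

Run:
```python
from h import *
s=robot.get_state();print(s['t'],s['tool_pos'],s['ft_force'],s['opening'])
x=np.array([.9818,-.19]); print('rel x of tool vs rest handle',(np.array(s['tool_pos'][:2])-[.6297,.235])@x)
plan((.5457,.2513,s['tool_pos'][2]),-10.95)
```

```text
12.15 [0.62860519 0.2351196  0.07916865] [ 2.97654497 -1.19926122 -2.53647046] 0.013355994400454409
rel x of tool vs rest handle -0.0010976057780144285
rot [ 0.0005 -0.0001  0.0005] pos [ 0.0011 -0.3379 -0.0005]
```

Gripped (13.4 mm). Pull slowly, stopping about 8 mm short first.

Emit:
{"op": "move_arm", "data": {"rotation": [[0,0,0],[0,0,0],[0,0,0],[0,0,0],[0,0,0],[0,0,0],[0,0,0],[0,0,0],[0,0,0],[0,0,0]], "delta_pos": [[0,-0.03,0],[0,-0.07,0],[0,-0.11,0],[0,-0.15,0],[0,-0.19,0],[0,-0.23,0],[0,-0.26,0],[0,-0.29,0],[0,-0.305,0],[0,-0.305,0]], "hand": [-1,-1,-1,-1,-1,-1,-1,-1,-1,-1]}}

```text
t: 13.4
tool_pos: [0.5549, 0.2494, 0.0792]
ee_rot: [2.42, 2.0, 0.005]
ft_force: [10.6, -1.4, -6.6]
opening: 0.0137
gripper_force: 45.0
```

Run:
```python
from h import *
s=robot.get_state();print(s['t'],s['tool_pos'],s['ft_force'],s['opening'])
x=np.array([.9818,-.19]); print('travel',(np.array(s['tool_pos'][:2])-[.6286,.2351])@x)
for c in('wrist','top','scene'):
    f=robot.grab_frame(c)
    if c=='wrist': save(f,'w5.png')
    for q in('pointer','mark'):
        for d in robot.spot_point(c,q)[:1]: print(c,q,round(d['confidence'],2),np.round(d['point'],4),px(f,d['point']),'along',(d['point'][:2]-np.array([.53,.1702]))@x)
```

```text
13.4 [0.55487571 0.24942921 0.07917003] [10.64484319 -1.44082925 -6.63744193] 0.013678064242414464
travel -0.07510505372963655
top pointer 0.71 [0.5394 0.182  0.0515] [224 231] along 0.006986919999999964
top mark 0.72 [ 0.5857 -0.528   0.0051] [443 212] along 0.18734425999999998
scene pointer 0.66 [0.5384 0.1854 0.048 ] [354 234] along 0.00535911999999996
scene mark 0.57 [ 0.5319  0.179  -0.0017] [351 246] along 0.00019342000000001214
```

View pics/w5.png

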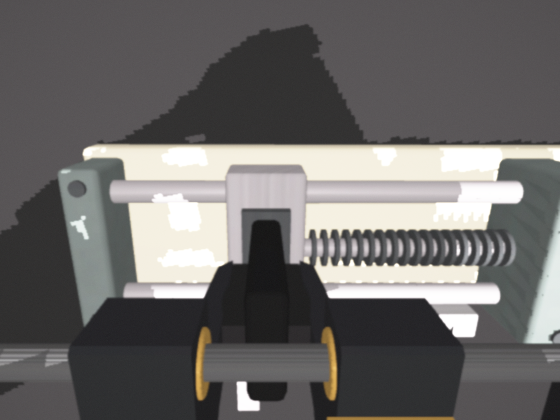

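The wrist picture shows the carriage (228-304, 170) pulled out with the spring stretched. A white patch at (248,395) is probably the tab. I'll measure both from the depth data.

```bash
cat > m2.py <<'E'
from h import *
x=np.array([.9818,-.19]);y=np.array([.19,.9818]);o=np.array([.6297,.235])-.03*x
f=robot.grab_frame('wrist');W=cloud(f);L=np.stack([(W[...,:2]-o)@x,(W[...,:2]-o)@y,W[...,2]],-1)
def show(n,m):
    P=L[m]; print(n,len(P),*(np.percentile(P,[1,50,99],axis=0).round(4).tolist() if len(P)>5 else []))
show('carriage',(L[...,2]>.046)&(L[...,2]<.056)&(L[...,1]>.02)&(L[...,1]<.045)&(L[...,0]>-.09)&(L[...,0]<.05))
show('tab',(L[...,2]>.052)&(L[...,2]<.066)&(L[...,1]<-.07)&(L[...,1]>-.1)&(abs(L[...,0]+.055)<.03))
f=robot.grab_frame('top');W=cloud(f);L=np.stack([(W[...,:2]-o)@x,(W[...,:2]-o)@y,W[...,2]],-1)
show('top pointer',(L[...,2]>.043)&(L[...,2]<.056)&(L[...,1]<-.053)&(L[...,1]>-.069)&(abs(L[...,0]+.05)<.05))
show('top tab',(L[...,2]>.05)&(L[...,2]<.066)&(L[...,1]<-.073)&(L[...,1]>-.1)&(abs(L[...,0]+.055)<.03))
s=robot.get_state();print(s['t'],s['tool_pos'],'tool x',(np.array(s['tool_pos'][:2])-o)@x,s['ft_force'])
E
python3 m2.py
```

```text
carriage 3492 [-0.0647, 0.0205, 0.0471] [-0.0454, 0.0327, 0.0505] [-0.0259, 0.0426, 0.0558]
tab 381 [-0.0612, -0.0924, 0.0583] [-0.0576, -0.0862, 0.0595] [-0.0499, -0.0729, 0.0607]
top pointer 7 [-0.0485, -0.0673, 0.0511] [-0.0449, -0.0584, 0.0533] [-0.0424, -0.0539, 0.0549]
top tab 22 [-0.0616, -0.0919, 0.0516] [-0.0562, -0.0833, 0.0614] [-0.0504, -0.0735, 0.0637]
13.95 [0.55513312 0.24935028 0.07916517] tool x -0.04593537928959516 [ 9.43721967 -0.33332132 -6.3929625 ]
```

The carriage centre is at -45.3 mm and the tab centre at -55.6 mm, so 10.2 mm remain.

Emit:
{"op": "move_arm", "data": {"rotation": [[0,0,0],[0,0,0],[0,0,0],[0,0,0],[0,0,0]], "delta_pos": [[0,-0.015,0],[0,-0.03,0],[0,-0.041,0],[0,-0.041,0],[0,-0.041,0]], "hand": [-1,-1,-1,-1,-1]}}

```text
t: 14.58
tool_pos: [0.5453, 0.2513, 0.0792]
ee_rot: [2.42, 1.999, 0.006]
ft_force: [11.2, -0.8, -7.3]
opening: 0.0137
gripper_force: 45.0
```

```bash
python3 m2.py
```

```text
carriage 3486 [-0.0748, 0.0205, 0.0468] [-0.0555, 0.0327, 0.0505] [-0.0359, 0.0426, 0.0559]
tab 189 [-0.0611, -0.0929, 0.0584] [-0.0554, -0.0894, 0.0594] [-0.0497, -0.0859, 0.0607]
top pointer 7 [-0.0813, -0.0656, 0.0453] [-0.0568, -0.0568, 0.0506] [-0.0523, -0.0534, 0.0542]
top tab 19 [-0.0616, -0.0915, 0.055] [-0.0555, -0.0835, 0.0607] [-0.0504, -0.0747, 0.0655]
14.675 [0.54528308 0.25130182 0.07914895] tool x -0.05597694338460962 [10.89621585 -0.9395738  -8.21333819]
```

The carriage centre (-55.35 mm) and tab centre (-55.4 mm) agree, and the grip is holding without drift. Handing in.

```bash
python3 -c "
from station import robot
print(robot.finish_job())"
```

```text
the job is handed in; nothing more can be done
None
```

I squeezed the grey hand grip's trigger fully in and let it spring back, then pulled the slide until its pointer stood in front of the tab, within 1 mm of its centre by depth measurement. I handed the job in with the gripper still holding it there, about 14.7 s into the 51 s limit.

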